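# Load the finials into the lane in single file

### The job

Fill the loading lane: push the two loose finials, the one standing on the table and the one lying in the tray, in through its mouth under the hold-down bar, one after the other and knob up, behind the finial that already stands there. Push the file home until the front finial presses the switch lever well in and all three stand upright fully between the straight rails, then let go and back away. Do not knock over any standing finial, and leave everything else on the bench where it is.

Things in the scene. Friction and masses are not known exactly. Their poses are not given: they have to be found in the camera images.
- post_up_mid (a point): Finial standing on the table: turned pale wood, 0.2 to 0.3 kg, 118 mm long. From the foot's underside: octagonal foot 0-28 mm, 56 across flats (60.6 corners); shaft 34 thick; octagonal cap 70-90 mm, 56 across flats; neck; round knob 96-118 mm, 30 thick. This point: on its axis half-way up (59 mm); own z runs foot to knob, own x and y stand square to flats.
- post_flat_mid (a point): Same kind of finial, lying inside the tray on a flat of its foot and cap. This point: on its axis, 59 mm from the underside of the foot; its own x axis runs from foot to knob; its own z is up as it lies (axis 28 mm above the tray floor), its y stands square to the side flats.
- post_in_mid (a point): Same kind of finial, already standing between the rails of the lane. This point: on its axis 59 mm above the underside of the foot; own z runs from foot to knob.
- lane_mouth (a point): Mouth of the loading lane, at table height midway between the near ends of two straight wooden rails, 66 mm apart inside, 12 thick, 45 high, 204 long. x points inwards along the lane, z up. Before the mouth two flared rails, also 45 high, open out to about 125 mm apart over 48 mm. Floor level with the table. A grey box 100 wide, 150 tall stands behind the end stop.
- lane_bar (a point): Near end of the aluminium hold-down bar, on its underside, 126 mm above the table and 20 mm inside the mouth. The bar, 12 mm wide and thick, runs from here over the lane's middle to its end, so finials cannot be lowered in or carried in by the knob. An arch (uprights outside the rails, 118 mm over all, 148 mm tall) crosses 100 mm inside the mouth.
- lane_stop (a point): End of the usable lane, 190 mm inside the mouth, at table height mid-lane: a finial's foot can go no farther. Three finials in contact take 168 to 182 mm.
- lever (a joint): Hinged switch lever at the lane's end: steel blade 55 mm long, on edge 9 to 23 mm above the table, on an upright pin at the left rail, slanting across the lane, its free tip about 40 mm before the stop. 0 = free, grows as a foot pushes it to the stop, 0.82 rad = fully in. Pressed well in from 0.4 on. Springs back with under 0.5 N, less than one finial's friction.
- tray_floor (a point): Fixed plywood tray, outside 156 mm (own x) by 152 mm (own y), walls 6 mm thick and 62 mm high over the table, floor 6 mm thick. This point: centre of the inner floor.
- glue: white glue bottle, 60 mm thick, 125 mm tall, stands; bystander; origin under its centre
- tin: plain steel tin, 66 mm thick, 60 mm tall, stands; bystander; origin under its centre
- offcut: dark wood offcut 45 x 40 mm, 55 mm tall; bystander; origin under its centre
- mallet: carver's mallet standing on its head, 84 mm thick, 215 mm tall; bystander; origin under its centre
- gouge: gouge with handle lying on the table at the right edge, 200 mm long, under 40 mm high, along its own x; bystander
- brush: brush lying at the near left edge, 200 mm long, under 40 mm high, along its own x; bystander
- mug: blue mug, 76 mm thick plus handle, 90 mm tall; bystander at the near right; origin under its centre
There are look-alikes about, which are no part of the job. Leave any pink, purple or red look-alike of the part that bears post_up_mid alone.

How it is judged:
At the end, for the whole second after the job is handed in: All three finials stand on the lane floor knob up (within 0.1 rad of upright), at rest, between the straight rails: each axis 26 to 190 mm inside the mouth and within 14 mm of the lane's middle; the switch lever is pressed to 0.4 rad or more (x of post_up_mid in the frame of lane_mouth between 0.026 and 0.19 m and y of post_up_mid in the frame of lane_mouth between -0.014 and 0.014 m and height (world z) of each of post_up_mid, post_in_mid, post_flat_mid below 0.066 m and angle between each of post_up_mid, post_in_mid's own z axis and vertical below 0.1 rad and linear speed of each of post_up, post_in, post_flat below 0.02 m/s and x of post_in_mid in the frame of lane_mouth between 0.026 and 0.19 m and y of post_in_mid in the frame of lane_mouth between -0.014 and 0.014 m and x of post_flat_mid in the frame of lane_mouth between 0.026 and 0.19 m and y of post_flat_mid in the frame of lane_mouth between -0.014 and 0.014 m and angle between post_flat_mid's own x axis and vertical below 0.1 rad and value of joint lever above 0.4 rad); the robot touches nothing.
It fails at once if a bystander is shifted by more than 30 mm or knocked over (distance of any of glue, tin, offcut, mallet, gouge, brush, mug from where it was at the start of the episode above 0.03 m or angle between any of glue, tin, offcut, mallet, mug's own z axis and vertical above 0.5 rad).
It fails at once if a standing finial is knocked over (angle between any of post_up_mid, post_in_mid's own z axis and vertical above 0.6 rad).
It also fails if it takes over 72 s, if anything falls off the work surface, if the arm or the gripper's body presses on something with over 40 N, if the wrist force passes 120 N, or if a joint passes its speed limit or range.

### The arm

A 6-joint arm with a two-finger parallel gripper is mounted at the origin on the work surface. World frame = base frame: x ahead of the robot, y to its left, z up, the work surface at z = 0. Lengths are in m, angles in rad, forces in N, time in s.
With the tool pointing down it reaches from about 0.3 to 0.875 m from the base axis. Payload 6.4 kg.
Tool frame: the origin (TCP) lies at the very end of the fingers, on their centre line; the grasp point (between the pads) lies 19 mm behind it (env.grip_depth is the distance from the TCP to the grasp point, in m); z points along the fingers, y is the line along which they close (so a half turn about z gives the same grasp; the last joint's range is limited). The gripper opens to 85 mm and grips with 20 to 120 N. Pads are 22 mm wide; open, the fingers measure 114 mm over their backs; the gripper's body (76 mm by 85 mm) begins 54 mm behind the grasp point. The pads swing forward as they close: fully open they stand 13 mm farther back than shut.
Start: joints at [1.013, 0.181, 1.607, -0, 1.354, -0.206], TCP at [0.198, 0.54, 0.231] pointing down, gripper open.
Joint ranges: [-2.99, 2.99], [-0.89, 2.07], [0.3, 2.58], [-1.14, 4.28], [0, 2.63], [-3.12, 3.12]. Speed limits (rad/s): [2.57, 2.57, 3.01, 3.14, 3.14, 3.14].

### API

Orientations are given as a unit quaternion [w, x, y, z].
In Python, from rig import env, imaging gives the robot as it stands.
- The arm moves only by the shell command python3 -m handwheel 'ROWS' [FORCE]. ROWS is JSON, one flat list of numbers, 7 for each row, row after row: the turn, a rotation vector about the tool's x, y, z in rad, then the shift along the tool's x, y, z in m, then the opening, from 0 (shut) to 1 (fully open). In form: [rx, ry, rz, x, y, z, hand, rx, ry, rz, x, y, z, hand, ...]. A call has 1 to 10 rows; each row shifts and turns the commanded pose from where the row before left it, along the tool's axes as they then stand; what a row does not reach is not made up. A row lasts 1/8 s, in which the tool goes at most 62.5 mm and 10.7 degrees, less where a joint would pass 70% of its speed; a pose out of reach is approached as far as the arm can. A call with a gripper value outside its range is refused whole. The fingers move at their own pace and stop on an object; FORCE is the grip in N (left out, the last holds). Time passes only in rows, so rows that do not move let the fingers close. It gives the time, the measured TCP pose, the force, the opening and the grip force at its end, in the units of the state.
- env.state(): the state, without advancing time (a new reading comes with each control period).
- imaging.snapshot(name): name is "scene" or "top" or "wrist"; returns a dict with "img" (420x560x3 uint8, red, green, blue), "range_z" (420x560 float32, m along the optical axis (not along the pixel's ray), 0 where there is no reading), "intrinsics" (3x3 intrinsics, pixels), "R" (3x3) and "t" (3): a world point X has camera coordinates R X + t. Camera axes: x right, y down, z forward; pixel columns grow to the right and rows downward; lengths in m; the calibration is good to about 2 mm. A picture is of the moment at which its call begins.
- env.sign_off(): hands the job in; it is judged then, once.
Trained networks look in the newest picture that a camera, given by its name, has taken for a name from the list of things; names that differ only in an ending like _2 or _b are one class to them, and where a whole thing is asked for, a point or a joint stands for the part that bears it (a point fixed in the world has none). Each returns a list of dicts, best first, with "confidence" (0 to 1); they miss things now and then, are a little off and sometimes report something else, mostly with a low value. They report only what shows in the picture. A call takes as long as a camera call. They do not tell look-alikes from the thing itself.
- imaging.outline_of(camera, target): "region" (420x560 bool, what is visible of it) and "centre" ([column, row] in pixels, amid what is visible of it).
The state is a dict: "clock": time; "q": joint angles; "joint_vel": joint speeds; "joint_torque": joint torques, N m; "eef_pos": TCP position; "orientation": TCP orientation; "contact_force": force on the tool from outside, world axes, zero at the start; "moment": the same for the moment, N m; "width": finger opening in m; "finger_force": force on a finger pad.
Only numpy, scipy, OpenCV 4.12 (cv2) and the standard library are available. Lean on these libraries where they do the work, as an engineer would, in place of code of your own. Each camera call takes 0.05 s, during which the arm holds its last target. There are 200 camera calls.

## Working session

There is one attempt and no reset: what is moved stays moved. The work goes in short steps, Python scripts to look and compute and a shell command to move; the robot and the scene stay as the last step left them, time stands still between calls to the robot, and variables do not carry over. Pictures are saved under pics/ and viewed, at most 10 in all, crops included, and the job is handed in when it is done.

```bash
ls; mkdir -p pics; cat > h.py <<'E'
import numpy as np, cv2
from rig import env, imaging
from scipy.spatial.transform import Rotation as Rot
def cloud(s):
    z=s["range_z"]; K=np.array(s["intrinsics"]); v,u=np.mgrid[0:z.shape[0],0:z.shape[1]]
    c=np.stack([(u-K[0,2])*z/K[0,0],(v-K[1,2])*z/K[1,1],z],-1)
    P=(c-np.array(s["t"]))@np.array(s["R"]); P[z<=0]=np.nan
    return P
E
python3 - <<'E'
from h import *
ims=[]
for c in ["scene","top"]:
    s=imaging.snapshot(c); np.savez(f"{c}.npz",**s)
    P=cloud(s); cv2.imwrite(f"pics/{c}0.png",cv2.cvtColor(s["img"],cv2.COLOR_RGB2BGR))
    R=np.array(s["R"]);print(c,"cam",-R.T@np.array(s["t"]))
    for n in ["post_up_mid","post_flat_mid","post_in_mid","glue","tin","offcut","mallet","gouge","brush","mug","lever"]:
        for d in imaging.outline_of(c,n)[:4]:
            m=d["region"]; q=P[m]; q=q[~np.isnan(q[:,0])]
            print(n,round(d["confidence"],2),np.round(d["centre"]),m.sum(),np.round(np.median(q,0),3) if len(q) else None, np.round(np.percentile(q[:,2],[2,98]),3) if len(q) else None)
print(env.state())
E
```

```text
pics
scene cam [ 1.22607307 -0.27332     1.01575761]
post_up_mid 0.96 [349. 272.] 603 [0.813 0.094 0.088] [0.009 0.121]
post_up_mid 0.91 [276. 253.] 611 [ 0.674 -0.073  0.087] [0.003 0.12 ]
post_up_mid 0.78 [359. 236.] 612 [0.701 0.182 0.08 ] [0.002 0.12 ]
post_up_mid 0.78 [379. 263.] 625 [0.811 0.19  0.085] [0.006 0.12 ]
post_flat_mid 0.96 [358. 178.] 359 [0.474 0.307 0.052] [0.027 0.065]
post_flat_mid 0.58 [360. 236.] 620 [0.701 0.181 0.078] [0.001 0.12 ]
post_in_mid 0.67 [249. 213.] 403 [ 0.512 -0.089  0.089] [0.026 0.12 ]
glue 0.8 [314. 252.] 549 [0.709 0.029 0.081] [0.011 0.127]
glue 0.54 [223. 217.] 3527 [ 0.485 -0.17   0.046] [0.    0.152]
tin 0.7 [142. 254.] 580 [ 0.528 -0.42   0.057] [0.002 0.064]
tin 0.54 [358. 238.] 585 [0.701 0.181 0.08 ] [0.005 0.12 ]
offcut 0.58 [327. 215.] 264 [0.591 0.143 0.051] [0.004 0.059]
mallet 0.63 [405. 226.] 1058 [0.735 0.312 0.098] [0.009 0.214]
gouge 0.73 [104. 236.] 283 [ 0.392 -0.531  0.022] [0.003 0.029]
brush 0.72 [389. 152.] 446 [0.398 0.486 0.017] [-0.001  0.023]
mug 0.82 [131. 206.] 887 [ 0.351 -0.435  0.058] [0.003 0.092]
mug 0.46 [3
[... 1067 characters left out ...]
{'clock': 1.2, 'q': array([ 1.01272131e+00,  1.80796583e-01,  1.60698849e+00, -4.48753588e-06,
        1.35381326e+00, -2.06283514e-01]), 'joint_vel': array([-0.00067558,  0.00036151,  0.0009522 , -0.00064726, -0.00182465,
        0.00247071]), 'joint_torque': array([ 2.33871186e-03, -4.44861209e+01, -3.51670039e+01, -1.36206486e-04,
        6.60879232e-04, -7.92399123e-05]), 'eef_pos': array([0.19811806, 0.53980759, 0.23129595]), 'orientation': array([ 9.75418455e-07,  1.74989660e-01,  9.84570271e-01, -3.44853227e-06]), 'contact_force': array([-0.33962461,  0.07955909,  0.08805333]), 'moment': array([ 0.01921756, -0.03230998, -0.00093352]), 'finger_force': 0.0, 'width': 0.08534708176202034}
```

```bash
python3 - <<'E'
from h import *
a=cv2.imread("pics/scene0.png")[120:330,80:440]; b=cv2.imread("pics/top0.png")[120:300,130:430]
cv2.imwrite("pics/c1.png",cv2.resize(a,(792,462),interpolation=cv2.INTER_CUBIC))
cv2.imwrite("pics/c2.png",cv2.resize(b,(795,477),interpolation=cv2.INTER_CUBIC))
E
```

```text
(no output)
```

View pics/c1.png

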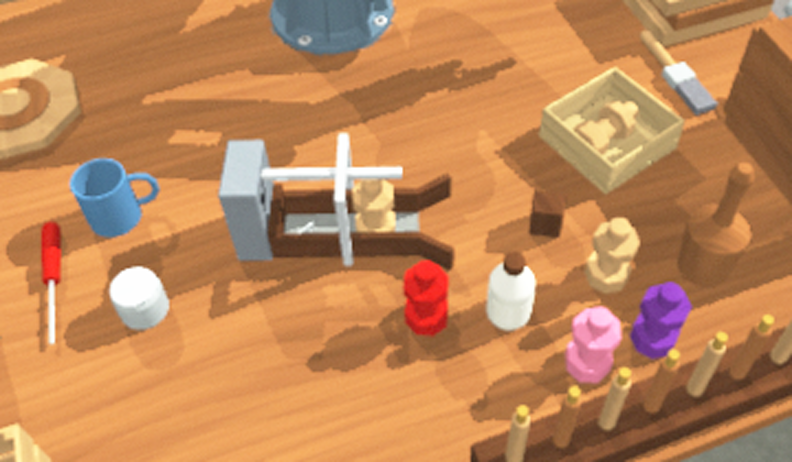

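View pics/c2.png

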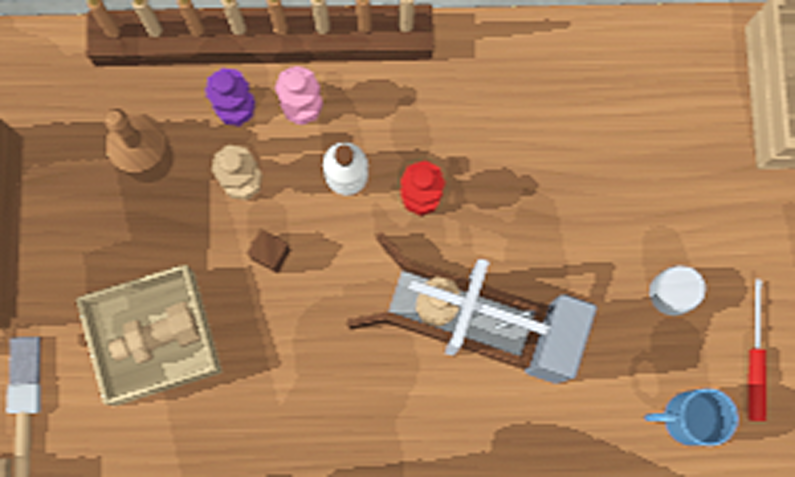

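The loose standing finial can be one of four: pale (360,236), red (276,253), pink (349,272) or purple (379,263) in the scene view. Only the pale wood one fits, and the enlarged crop confirms it. The tray finial is at (358,178). The lane finial is at (249,213), and the lane mouth opens towards +y.

Next I measure the lane and finial poses.

```bash
cat >> h.py <<'E'
def load(n):
    s=dict(np.load(n+".npz")); return s,cloud(s).reshape(-1,3)
E
python3 - <<'E'
from h import *
def rect(p):
    (c,wh,a)=cv2.minAreaRect((p[:,:2]*1000).astype(np.float32)); return np.round(c,1),np.round(wh,1),round(a,1)
for c in ["scene","top"]:
    s,P=load(c); P=P[~np.isnan(P[:,0])]
    L=P[(P[:,0]>.3)&(P[:,0]<.65)&(P[:,1]>-.35)&(P[:,1]<.08)]
    b=L[(L[:,2]>.128)&(L[:,2]<.1435)]; # bar top
    r=L[(L[:,2]>.041)&(L[:,2]<.0485)]
    for nm,q in (("bar",b),("arch/box",L[L[:,2]>.1435]),("rails",r)):
        print(c,nm,len(q),rect(q),np.round(np.median(q[:,2]),4)); np.save(f"{c}_{nm[:3]}.npy",q)
    # knobs
    for nm,(x,y) in dict(up=(.69,.185),inn=(.495,-.08)).items():
        d=np.hypot(P[:,0]-x,P[:,1]-y)
        for lo,hi in((.114,.123),(.087,.093)):
            q=P[(d<.06)&(P[:,2]>lo)&(P[:,2]<hi)]
            if len(q)>5: print(c,nm,lo,len(q),rect(q),np.round(cv2.minEnclosingCircle((q[:,:2]*1000).astype(np.float32)),1) if 0 else cv2.minEnclosingCircle((q[:,:2]*1000).astype(np.float32)))
    T=P[(abs(P[:,0]-.46)<.13)&(abs(P[:,1]-.31)<.13)]
    print(c,"tray rim",rect(T[(T[:,2]>.058)&(T[:,2]<.066)]))
    f=T[(T[:,2]>.015)&(T[:,2]<.1)]
    np.save(c+"_tray.npy",T)
E
python3 - <<'E'
import sys; sys.path.insert(0,'.')
from h import *
# height map of lane and tray (merged)
img=np.zeros((300,400),np.uint8)
H=np.full((300,400),-1.)
for c in ["top","scene"]:
    s,P=load(""+c); P=P[~np.isnan(P[:,0])]
    u=((.5-P[:,1])/.002).astype(int); v=((.9-P[:,0])/.002).astype(int)
    k=(u>=0)&(u<400)&(v>=0)&(v<300)
    np.maximum.at(H,(v[k],u[k]),P[k,2])
H=cv2.dilate(H.astype(np.float32),np.ones((3,3)))
cm=cv2.applyColorMap((np.clip(H/.15,0,1)*255).astype(np.uint8),cv2.COLORMAP_JET)
cv2.imwrite("pics/hm.png",cv2.resize(cm,(800,600),interpolation=cv2.INTER_NEAREST))
E
```

```text
scene bar 415 (array([ 475.4, -158. ]), array([233.4, 113.1]), 66.9) 0.1375
scene arch/box 609 (array([ 461. , -192.7]), array([164.1, 119.4]), 69.9) 0.15
scene rails 536 (array([ 488.1, -126.6]), array([304.4, 140.2]), 70.9) 0.0451
scene up 0.114 71 (array([691.4, 191.1]), array([26.1, 27.4]), 10.9) ((691.7623291015625, 191.32254028320312), 15.562417030334473)
scene up 0.087 154 (array([692.9, 188.4]), array([58.1, 51.7]), 53.4) ((691.1243286132812, 190.2391815185547), 29.480985641479492)
scene inn 0.114 47 (array([483. , -96.8]), array([72.6, 24.3]), 25.9) ((480.2657165527344, -91.11552429199219), 36.755531311035156)
scene inn 0.087 138 (array([487.9, -93.9]), array([88. , 54.9]), 32.5) ((484.7865905761719, -91.40048217773438), 46.57898712158203)
scene tray rim (array([465.1, 313.2]), array([155. , 159.4]), 15.4)
top bar 253 (array([ 466.3, -154. ]), array([237.6, 108.9]), 70.2) 0.1376
top arch/box 508 (array([ 465.5, -168.1]), array([207.9, 115.4]), 69.8) 0.1486
top rails 299 (array([ 493.8, -117.3]), array([288.6, 140.2]), 74.2) 0.0443
top up 0.114 36 (array([685.5, 195. ]), array([25.4, 24.6]), 32.7) ((685.4546508789062, 193.6819610595703), 13.58127498626709)
top up 0.087 90 (array([685.7, 194.4]), array([55.8, 55.2]), 33.0) ((685.3763427734375, 194.4309844970703), 29.232498168945312)
top inn 0.114 17 (array([496.3, -81. ]), array([21. , 24.7]), 88.8) ((495.4199523925781, -81.86798095703125), 13.512104034423828)
top inn 0.087 79 (array([485.8, -91.6]), array([77.8, 57.9]), 40.6) ((481.98236083984375, -87.224609375), 45.21974563598633)
top tray rim (array([461.3, 316.8]), array([152.1, 156. ]), 16.2)
```

View pics/hm.png

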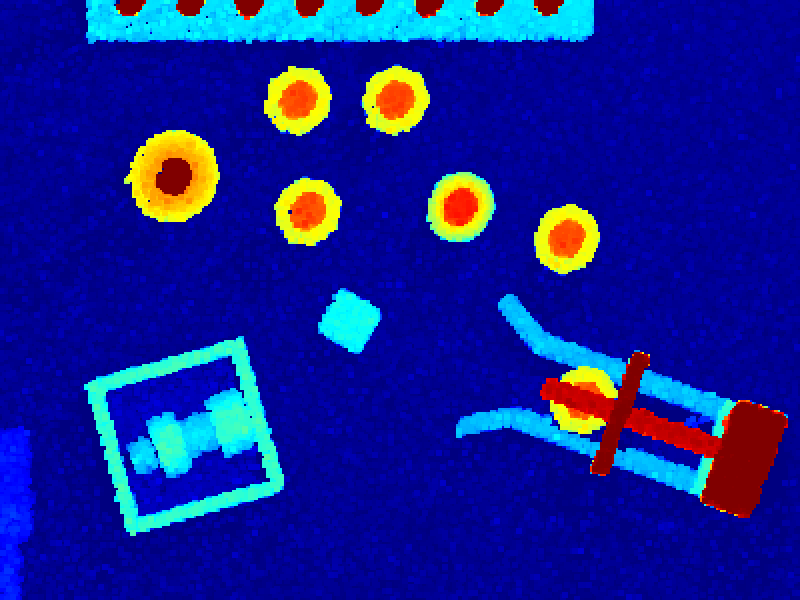

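```bash
python3 -m handwheel '[0,0,0,-0.058,-0.0156,-0.007,1, 0,0,0,-0.058,-0.0156,-0.007,1, 0,0,0,-0.058,-0.0156,-0.007,1, 0,0,0,-0.058,-0.0156,-0.007,1, 0,0,0,-0.058,-0.0156,-0.007,1, 0,0,0,-0.058,-0.0156,-0.007,1, 0,0,0,-0.058,-0.0156,-0.007,1, 0,0,0,-0.058,-0.0156,-0.007,1, 0,0,0,-0.058,-0.0156,0,1, 0,0,0,-0.058,-0.0156,0,1]' 40
python3 -m handwheel '[0,0,0.1745,0,0,0,1, 0,0,0.1745,0,0,0,1, 0,0,0.1745,0,0,0,1, 0,0,0.1745,0,0,0,1, 0,0,0.1745,0,0,0,1, 0,0,0.1745,0,0,0,1, 0,0,0.1745,0,0,0,1, 0,0,0.1745,0,0,0,1, 0,0,0.1745,0,0,0,1, 0,0,0,0,0,0,1]'
cat >> h.py <<'E'
def st():
    s=env.state(); q=s["orientation"]; R=Rot.from_quat(np.r_[q[1:],q[0]]).as_matrix()
    print("t",round(s["clock"],2),"q",np.round(s["q"],2),"tcp",np.round(s["eef_pos"],4),"F",np.round(s["contact_force"],1),"w",round(s["width"],4),"ff",round(s["finger_force"],1)); print(np.round(R,3).tolist())
    return np.array(s["eef_pos"]),R
E
python3 - <<'E'
from h import *
st()
s=imaging.snapshot("wrist"); np.savez("wrist1.npz",**s); cv2.imwrite("pics/w1.png",cv2.cvtColor(s["img"],cv2.COLOR_RGB2BGR))
R=np.array(s["R"]);print("cam",-R.T@np.array(s["t"]),R.round(2).tolist())
P=cloud(s).reshape(-1,3);P=P[~np.isnan(P[:,0])]
d=np.hypot(P[:,0]-.689,P[:,1]-.193);P=P[d<.06]
for lo,hi in((.114,.123),(.087,.093)):
    q=P[(P[:,2]>lo)&(P[:,2]<hi)]
    if len(q): print(lo,len(q),cv2.minAreaRect((q[:,:2]*1000).astype(np.float32)),cv2.minEnclosingCircle((q[:,:2]*1000).astype(np.float32)))
E
```

```text
clock: 2.45
eef_pos: [0.6904, 0.1922, 0.2875]
orientation: [0.0, 0.175, 0.985, 0.0]
contact_force: [0.5, 1.0, 0.6]
width: 0.085
finger_force: 0.0
clock: 3.7
eef_pos: [0.6888, 0.1935, 0.2871]
orientation: [-0.0, 0.819, 0.573, -0.0]
contact_force: [0.4, -0.8, 0.5]
width: 0.0853
finger_force: 0.0
t 3.7 q [0.11 0.46 1.14 0.   1.54 0.46] tcp [0.6888 0.1935 0.2871] F [ 0.4 -0.8  0.5] w 0.0853 ff 0.0
[[0.343, 0.939, -0.0], [0.939, -0.343, -0.0], [-0.0, -0.0, -1.0]]
cam [0.71481437 0.26470362 0.42988033] [[0.94, -0.34, -0.0], [-0.33, -0.9, 0.3], [-0.1, -0.28, -0.95]]
0.114 586 ((688.511474609375, 192.14024353027344), (28.124958038330078, 28.62836456298828), 70.11756134033203) ((688.615478515625, 191.95040893554688), 14.633321762084961)
0.087 1327 ((688.60009765625, 191.80178833007812), (56.022884368896484, 56.01976776123047), 34.403114318847656) ((688.5975952148438, 191.88539123535156), 29.902359008789062)
```

View pics/w1.png

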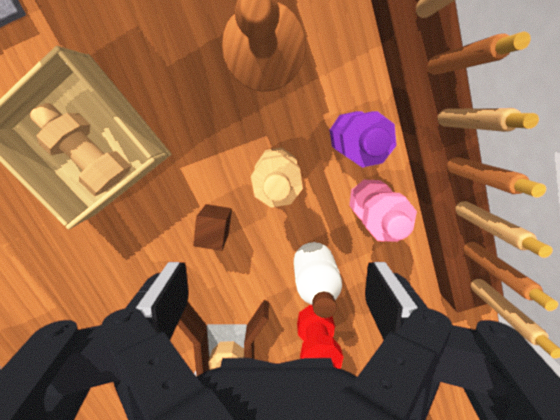

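The wrist picture shows the pale finial at (277,183), with purple and pink beyond it and the mallet above. Its axis is at (0.6886, 0.1919). Next I grasp it by the cap.

```bash
python3 -m handwheel '[0,0,-0.164,0,0,0,1, 0,0,0,-0.0016,0,0.055,1, 0,0,0,0,0,0.055,1, 0,0,0,0,0,0.055,1, 0,0,0,0,0,0.04,1, 0,0,0,0,0,0.022,1, 0,0,0,0,0,0,1]'
python3 -m handwheel '[0,0,0,0,0,0,0.4, 0,0,0,0,0,0,0.4, 0,0,0,0,0,0,0.4, 0,0,0,0,0,0,0.4, 0,0,0,0,0,0,0.4]' 40
python3 -c "
from h import *
st()"
python3 - <<'E'
# lane fit meanwhile (saved images)
from h import *
w=np.load("wrist1.npz"); 
for c in ["scene","top"]:
    s,P=load(c); P=P[~np.isnan(P[:,0])]
    a=np.deg2rad(19); u=np.array([-np.sin(a),-np.cos(a)]); m=np.array([.52,-.023])
    for it in range(4):
        v=np.array([-u[1],u[0]])  # left = z x u
        X=(P[:,:2]-m)@u; Y=(P[:,:2]-m)@v
        k=(X>.01)&(X<.18)&(abs(Y)<.06)
        bar=k&(P[:,2]>.132)&(P[:,2]<.1425)&(abs(Y)<.012)&((X<.088)|(X>.115))
        r=(X>.01)&(X<.19)&(P[:,2]>.042)&(P[:,2]<.048)&(abs(Y)>.028)&(abs(Y)<.05)
        q=P[bar,:2]; d=np.linalg.svd(q-q.mean(0))[2][0]; d*=np.sign(d@u); 
        m=m+v*np.median(Y[bar]); u=d
    al=np.degrees(np.arctan2(-u[0],-u[1]))
    rl=[np.degrees(np.arctan(np.polyfit(X[r&(np.sign(Y)==sg)],Y[r&(np.sign(Y)==sg)],1)[0])) for sg in(1,-1)]
    box=(P[:,2]>.1455)&(X>.15)&(X<.4)&(abs(Y)<.06); ar=(P[:,2]>.143)&(X>.06)&(X<.14)&(abs(Y)<.07)
    print(c,"angle",al,"rail rel",rl,"bar X",np.percentile(X[bar],[0,1,99]),"arch X",np.percentile(X[ar],[2,50,98]),"box",np.percentile(X[box],[1,99]),"Y rails",np.median(Y[r&(Y>0)]),np.median(Y[r&(Y<0)]),"m",m,"u",u)
E
```

```text
clock: 4.62
eef_pos: [0.6875, 0.1918, 0.0586]
orientation: [-0.001, 0.77, 0.638, -0.001]
contact_force: [-0.0, 0.0, 0.1]
width: 0.0853
finger_force: 0.0
clock: 5.25
eef_pos: [0.6901, 0.1923, 0.0632]
orientation: [0.001, 0.77, 0.638, 0.002]
contact_force: [-1.6, 0.7, 6.6]
width: 0.0553
finger_force: 42.7
t 5.25 q [0.11 0.65 1.32 0.   1.16 0.29] tcp [0.6901 0.1923 0.0632] F [-1.6  0.7  6.6] w 0.0553 ff 42.7
[[0.186, 0.983, 0.004], [0.983, -0.186, 0.0], [0.001, 0.004, -1.0]]
scene angle 20.36411395402818 rail rel [np.float64(0.7541518630475512), np.float64(0.3347495356879684)] bar X [0.02527197 0.02538484 0.17855898] arch X [0.09786579 0.10368841 0.10983059] box [0.21179254 0.26011532] Y rails 0.03650557114851287 -0.04063173034568051 m [ 0.52582997 -0.02508422] u [-0.34798493 -0.93750013]
top angle 20.177007036131027 rail rel [np.float64(-0.5078671330837015), np.float64(0.5314351699378914)] bar X [0.0225718  0.02394805 0.1788582 ] arch X [0.0963672  0.10176355 0.10723275] box [0.21004533 0.25790898] Y rails 0.03911581164164538 -0.03796560750629676 m [ 0.51838668 -0.02249145] u [-0.34492155 -0.93863152]
```

```bash
python3 -m handwheel '[0,0,0,0,0,-0.045,0.4, 0,0,0.168,0,0,-0.045,0.4, 0,0,0,-0.0507,-0.0206,0,0.4, 0,0,0,-0.0507,-0.0206,0,0.4, 0,0,0,-0.0507,-0.0206,0,0.4, 0,0,0,-0.0505,-0.0206,0,0.4, 0,0,0,0,0,0,0.4, 0,0,0,0,0,0,0.4]'
python3 - <<'E'
from h import *
st()
s=imaging.snapshot("wrist"); np.savez("wrist2.npz",**s); cv2.imwrite("pics/w2.png",cv2.cvtColor(s["img"],cv2.COLOR_RGB2BGR))
P=cloud(s).reshape(-1,3);P=P[~np.isnan(P[:,0])]
a=np.deg2rad(20.2);u=np.array([-np.sin(a),-np.cos(a)]);v=np.array([-u[1],u[0]]);m=np.array([.5212,-.0263])
X=(P[:,:2]-m)@u;Y=(P[:,:2]-m)@v;Z=P[:,2]
def S(n,k):
    if k.sum()>5: print(n,k.sum(),"X",np.percentile(X[k],[1,50,99]).round(4),"Y",np.percentile(Y[k],[1,50,99]).round(4),"Z",np.median(Z[k]).round(4), "slope deg",np.degrees(np.polyfit(X[k],Y[k],1)[0]).round(2))
S("bar",(abs(Y)<.014)&(Z>.13)&(Z<.145)&(X>.01)&(X<.09))
for sg in(1,-1): S("rail",(Y*sg>.025)&(Y*sg<.055)&(Z>.041)&(Z<.049)&(X>.01)&(X<.09)); S("flare",(Y*sg>.025)&(Y*sg<.09)&(Z>.041)&(Z<.049)&(X>-.07)&(X<-.005))
S("in knob",(Z>.112)&(Z<.122)&(X>.03)&(X<.12)&(abs(Y)<.03)); S("in cap",(Z>.086)&(Z<.094)&(X>.02)&(X<.12)&(abs(Y)<.04))
S("arch",(Z>.143)&(Z<.152)&(X>.07)&(X<.13)&(abs(Y)<.06))
E
```

```text
clock: 6.25
eef_pos: [0.5415, 0.0305, 0.1512]
orientation: [0.001, 0.821, 0.571, 0.001]
contact_force: [0.8, 0.1, -3.4]
width: 0.0553
finger_force: 44.3
t 6.25 q [-0.16  0.19  1.76  0.    1.18  0.19] tcp [0.5415 0.0305 0.1512] F [ 0.8  0.1 -3.4] w 0.0553 ff 44.3
[[0.349, 0.937, 0.002], [0.937, -0.349, -0.0], [0.001, 0.002, -1.0]]
rail 64 X [0.07   0.0834 0.0898] Y [0.0382 0.042  0.0437] Z 0.045 slope deg -5.12
flare 446 X [-0.048  -0.0334 -0.0174] Y [0.0464 0.0571 0.0682] Z 0.045 slope deg -28.88
rail 114 X [0.0713 0.0823 0.0898] Y [-0.046  -0.0425 -0.0378] Z 0.0449 slope deg 5.56
flare 449 X [-0.0474 -0.033  -0.0165] Y [-0.0712 -0.0602 -0.0491] Z 0.0449 slope deg 29.28
in cap 15 X [0.0529 0.0575 0.0587] Y [-0.0292 -0.0282 -0.026 ] Z 0.0892 slope deg 20.46
```

View pics/w2.png

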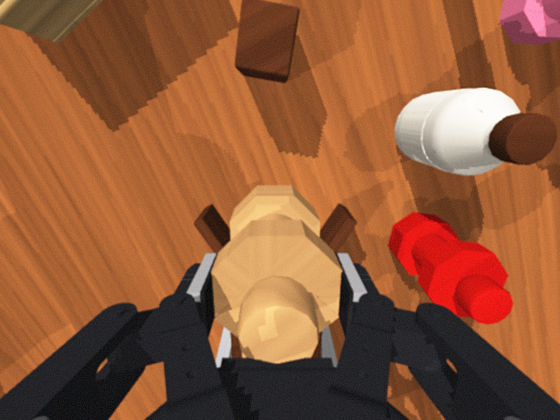

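```bash
python3 -m handwheel '[0,0,0,-0.0353,-0.001,0,0.4, 0,0,0,0,0,0.045,0.4, 0,0,0,0,0,0.034,0.4, 0,0,0,0,0,0.007,0.4, 0,0,0,0,0,0,0.4, 0,0,0,0,0,0,0.9, 0,0,0,0,0,0,0.9, 0,0,0,0,0,0,0.9]'
python3 -c "
from h import *
st()"
```

```text
clock: 7.3
eef_pos: [0.5281, -0.0021, 0.0648]
orientation: [0.0, 0.821, 0.571, 0.0]
contact_force: [-0.1, 0.5, 0.3]
width: 0.0769
finger_force: 0.0
t 7.3 q [-0.23  0.29  1.85  0.    1.    0.13] tcp [ 0.5281 -0.0021  0.0648] F [-0.1  0.5  0.3] w 0.0769 ff 0.0
[[0.348, 0.938, 0.001], [0.938, -0.348, -0.0], [0.0, 0.001, -1.0]]
```

```bash
python3 -m handwheel '[0,0,0,0,0,-0.04,1, 0,0,0,0,0,-0.045,0.9, 0,0,0,0.047,0,0,0, 0,-0.1745,0,0,0,0,0, 0,-0.1745,0,0,0,0,0, 0,-0.1745,0,0,0,0,0, 0,0,0,0,0,0,0, 0,0,0,0,0,0,0]'
python3 - <<'E'
from h import *
p,R=st(); d=p[:2]-[.5199,-.0258]; a=np.deg2rad(20.2); print("X",-d[0]*np.sin(a)-d[1]*np.cos(a),"Y",d[0]*np.cos(a)-d[1]*np.sin(a))
E
```

```text
clock: 8.3
eef_pos: [0.5439, 0.042, 0.1492]
orientation: [0.147, 0.793, 0.552, -0.212]
contact_force: [0.2, 0.1, 0.2]
width: -0.0
finger_force: 0.0
t 8.3 q [ 0.12  0.43  1.56 -0.46  1.43  0.61] tcp [0.5439 0.042  0.1492] F [0.2 0.1 0.2] w -0.0 ff 0.0
[[0.302, 0.938, -0.174], [0.813, -0.348, -0.467], [-0.498, -0.0, -0.867]]
X -0.07190105338456618 Y -0.0008460145464333664
```

```bash
python3 -m handwheel '[0,0,0,0.022,0.0008,0.0384,0, 0,0,0,0.022,0,0.0384,0, 0,0,0,0.0225,0,0.0384,0, 0,0,0,0,0,0,0]'
python3 -m handwheel '[0,0,0,-0.00866,0,0.005,0, 0,0,0,-0.00866,0,0.005,0, 0,0,0,-0.00866,0,0.005,0, 0,0,0,-0.00866,0,0.005,0, 0,0,0,-0.00866,0,0.005,0, 0,0,0,-0.00866,0,0.005,0, 0,0,0,-0.00866,0,0.005,0, 0,0,0,0,0,0,0]'
cat >> h.py <<'E'
A=np.deg2rad(20.2); U=np.array([-np.sin(A),-np.cos(A)]); V=np.array([-U[1],U[0]]); M=np.array([.5199,-.0258])
def lane(p): d=np.asarray(p)[...,:2]-M; return np.stack([d@U,d@V],-1)
def lanecheck():
    for c in ("scene","top","wrist"):
        s=imaging.snapshot(c); P=cloud(s).reshape(-1,3); P=P[~np.isnan(P[:,0])]; L=lane(P); Z=P[:,2]
        for nm,lo,hi in(("knob",.113,.123),("cap",.085,.094)):
            k=(Z>lo)&(Z<hi)&(abs(L[:,1])<.034)&(L[:,0]>-.08)&(L[:,0]<.2)
            h=np.histogram(L[k,0],np.arange(-.08,.2,.01))[0]; print(c,nm,"hist from -80 by 10mm:",h.tolist(), "Y",np.median(L[k,1]).round(4) if k.any() else "")
        cv2.imwrite(f"pics/last_{c}.png",cv2.cvtColor(s["img"],cv2.COLOR_RGB2BGR))
E
python3 - <<'E'
from h import *
p,R=st(); print(lane(p)); lanecheck()
E
```

```text
clock: 8.8
eef_pos: [0.5419, 0.0402, 0.0142]
orientation: [0.146, 0.793, 0.551, -0.215]
contact_force: [-0.3, 0.0, 1.5]
width: 0.0001
finger_force: 0.0
clock: 9.8
eef_pos: [0.5193, -0.0249, 0.0159]
orientation: [0.147, 0.793, 0.551, -0.213]
contact_force: [-0.0, 0.9, 0.1]
width: 0.0002
finger_force: 0.0
t 9.8 q [ 0.01  0.56  1.7  -0.54  1.15  0.66] tcp [ 0.5193 -0.0249  0.0159] F [-0.   0.9  0.1] w 0.0002 ff 0.0
[[0.302, 0.937, -0.176], [0.811, -0.349, -0.469], [-0.501, -0.001, -0.866]]
[-0.00065786 -0.00087117]
scene knob hist from -80 by 10mm: [1, 0, 0, 14, 12, 0, 0, 0, 0, 0, 9, 15, 12, 2, 0, 2, 17, 15, 0, 0, 0, 0, 0, 0, 0, 0, 0, 0] Y 0.0095
scene cap hist from -80 by 10mm: [0, 0, 0, 1, 4, 18, 1, 0, 6, 29, 31, 24, 21, 30, 32, 37, 22, 22, 0, 14, 0, 0, 0, 0, 0, 0, 0, 0] Y 0.0101
top knob hist from -80 by 10mm: [0, 0, 1, 5, 5, 0, 0, 0, 0, 0, 8, 10, 6, 0, 0, 1, 11, 5, 1, 0, 0, 0, 0, 0, 0, 0, 0, 0] Y -0.0118
top cap hist from -80 by 10mm: [0, 0, 0, 0, 8, 15, 0, 0, 8, 26, 18, 13, 21, 19, 12, 21, 20, 7, 4, 11, 0, 0, 0, 0, 0, 0, 0, 0] Y -0.0116
wrist knob hist from -80 by 10mm: [0, 0, 0, 0, 0, 0, 0, 0, 0, 0, 0, 0, 0, 0, 0, 0, 0, 0, 0, 0, 0, 0, 0, 0, 0, 0, 0, 0] Y 
wrist cap hist from -80 by 10mm: [0, 3660, 2573, 0, 0, 0, 0, 0, 0, 0, 0, 0, 0, 0, 0, 0, 0, 0, 0, 0, 0, 0, 0, 0, 0, 0, 0, 0] Y -0.0005
```

```bash
python3 -m handwheel '[0,0,0,-0.0035,0.0008,0.002,0, 0,0,0,-0.0035,0,0.002,0, 0,0,0,0,0,0,0, 0,0,0,0.0303,0,-0.0175,0, 0,0,0,0.0303,0,-0.0175,0, 0,0,0,-0.03,0,-0.052,0, 0,0,0,-0.03,0,-0.052,0, 0,0.1745,0,0,0,-0.03,1, 0,0.1745,0,0,0,-0.03,1, 0,0.1745,0,0,0,-0.04,1]'
python3 -m handwheel '[0,0,0,0.0443,-0.034,0,1, 0,0,0,0.0443,-0.034,0,1, 0,0,0,0.0443,-0.034,0,1, 0,0,0,0.0443,-0.034,0,1, 0,0,0,0.0443,-0.034,0,1, 0,0,-0.149,0,0,0,1, 0,0,-0.149,0,0,0,1, 0,0,-0.149,0,0,0,1, 0,0,-0.149,0,0,0,1, 0,0,-0.149,0,0,0,1]'
python3 -m handwheel '[0,0,0,0,0,0,1, 0,0,0,0,0,0,1]'
python3 - <<'E'
from h import *
p,R=st(); s=imaging.snapshot("wrist"); np.savez("wrist3.npz",**s); cv2.imwrite("pics/w3.png",cv2.cvtColor(s["img"],cv2.COLOR_RGB2BGR))
P=cloud(s)
for d in imaging.outline_of("wrist","post_flat_mid")[:2]:
    q=P[d["region"]]; q=q[~np.isnan(q[:,0])]; q=q[(q[:,2]>.02)&(q[:,2]<.075)]
    top=q[q[:,2]>.057]
    (c,wh,an)=cv2.minAreaRect((q[:,:2]*1000).astype(np.float32)); print(d["confidence"],d["centre"],len(q),c,wh,an)
    ax=np.array([-.38,.925]); 
    for _ in range(3):
        t=top[:,:2]@ax; n=np.array([-ax[1],ax[0]]); 
        lo=t<np.median(t)
        e=np.percentile(t,[1,99]); mid=t.mean(); A1=top[t<e[0]+.028,:2].mean(0); A2=top[t>e[1]-.02,:2].mean(0); ax=(A2-A1)/np.linalg.norm(A2-A1)
    qq=q[:,:2]@ax; print("foot c",A1,"cap c",A2,"axis deg",np.degrees(np.arctan2(ax[1],ax[0])),"extent",np.ptp(np.percentile(qq,[.5,99.5])),"cap-foot",(A2-A1)@ax,"top z",np.median(top[:,2]))
F=P.reshape(-1,3);F=F[~np.isnan(F[:,0])]; k=(abs(F[:,0]-.463)<.12)&(abs(F[:,1]-.315)<.12)&(F[:,2]>.059)&(F[:,2]<.066)
print("rim",cv2.minAreaRect((F[k,:2]*1000).astype(np.float32)))
E
```

```text
clock: 11.2
eef_pos: [0.5536, 0.0647, 0.2311]
orientation: [-0.001, 0.821, 0.572, 0.002]
contact_force: [0.6, -1.6, -0.0]
width: 0.0543
finger_force: 0.0
clock: 12.45
eef_pos: [0.4713, 0.3306, 0.2299]
orientation: [0.0, 0.555, 0.832, -0.0]
contact_force: [-0.2, 0.3, -0.0]
width: 0.0852
finger_force: 0.0
clock: 12.7
eef_pos: [0.4714, 0.3307, 0.2299]
orientation: [-0.0, 0.558, 0.83, -0.0]
contact_force: [0.3, 0.1, -0.3]
width: 0.0855
finger_force: 0.0
t 12.7 q [ 0.41  0.18  1.61 -0.    1.35  0.02] tcp [0.4714 0.3307 0.2299] F [ 0.3  0.1 -0.3] w 0.0855 ff 0.0
[[-0.377, 0.926, -0.0], [0.926, 0.377, -0.0], [-0.0, -0.0, -1.0]]
0.68 [261.5, 202.1] 4011 (463.3687744140625, 306.668212890625) (55.160099029541016, 126.43675231933594) 20.301633834838867
foot c [0.47731293 0.26942268] cap c [0.45478745 0.33076677] axis deg 110.16317230128149 extent 0.11689107354177487 cap-foot 0.06534901614664423 top z 0.06170348838514296
0.31 [294.4, 16.6] 388 (407.2027587890625, 487.1812744140625) (89.90758514404297, 21.597896575927734) 13.49912166595459
  return _methods._mean(a, axis=axis, dtype=dtype,
  ret = ret.dtype.type(ret / rcount)
Traceback (most recent call last):
IndexError: index -1 is out of bounds for axis 0 with size 0
```

View pics/w3.png

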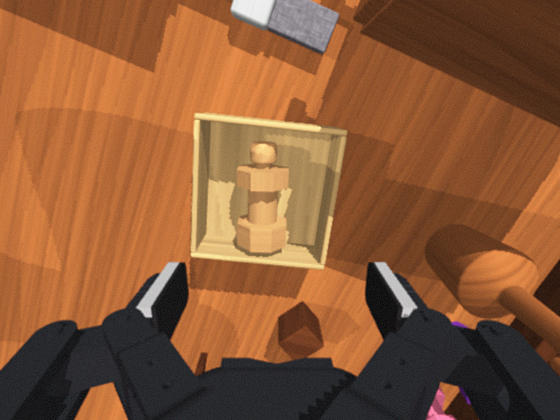

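```bash
python3 -m handwheel '[0,0,0.035,-0.0007,-0.0156,0,1, 0,-0.1745,0,0,0,0,1, 0,-0.1745,0,0,0,0,1, 0,0,0,0.0181,0,0.0498,1, 0,0,0,0.0181,0,0.0498,1, 0,0,0,0.0181,0,0.0498,1, 0,0,0,0.0085,0,0.0235,1, 0,0,0,0,0,0,1]'
python3 - <<'E'
from h import *
p,R=st(); g=p+R[:,2]*.019; print("grasp pt",p-R[:,2]*.019); e=np.array([.4548,.3308,.036])-(p-R[:,2]*.019); print("to go in tool axes",(R.T@e).round(4))
E
```

```text
clock: 13.8
eef_pos: [0.4558, 0.3231, 0.0437]
orientation: [0.142, 0.563, 0.808, -0.101]
contact_force: [-0.7, -0.9, 0.8]
width: 0.0856
finger_force: 0.0
t 13.8 q [ 0.6   0.49  1.67 -0.38  1.1   0.44] tcp [0.4558 0.3231 0.0437] F [-0.7 -0.9  0.8] w 0.0856 ff 0.0
[[-0.327, 0.938, 0.115], [0.881, 0.346, -0.323], [-0.343, -0.005, -0.939]]
grasp pt [0.4535757  0.32924119 0.06153067]
to go in tool axes [0.0097 0.0018 0.0236]
```

```bash
python3 -m handwheel '[0,0,0,0.0097,0.0018,0.0236,1, 0,0,0,0,0,0,1, 0,0,0,0,0,0,0.4, 0,0,0,0,0,0,0.4, 0,0,0,0,0,0,0.4, 0,0,0,0,0,0,0.4, 0,0,0,0,0,0,0.4, 0,0,0,0,0,0,0.4]' 60
python3 -c "
from h import *
st()"
```

```text
clock: 14.8
eef_pos: [0.4598, 0.3267, 0.0225]
orientation: [0.143, 0.563, 0.808, -0.098]
contact_force: [-0.6, 1.3, 6.1]
width: 0.0553
finger_force: 64.3
t 14.8 q [ 0.6   0.53  1.66 -0.39  1.07  0.45] tcp [0.4598 0.3267 0.0225] F [-0.6  1.3  6.1] w 0.0553 ff 64.3
[[-0.325, 0.938, 0.121], [0.882, 0.347, -0.319], [-0.342, 0.003, -0.94]]
```

```bash
python3 -m handwheel '[0,0,0,-0.0188,0,-0.0517,0.4, 0,0,0,-0.0188,0,-0.0517,0.4, 0,0,0,-0.0188,0,-0.0517,0.4, 0,0,0,-0.0188,0,-0.0517,0.4, 0,0,0,0,0,0,0.4]'
cat > k.py <<'E'
from h import *
from scipy.optimize import least_squares
ry=lambda a:Rot.from_euler('y',a); rz=lambda a:Rot.from_euler('z',a)
D=[([1.01272,.1808,1.60699,0,1.35381,-.20628],[.19812,.53981,.2313]),([.11,.46,1.14,0,1.54,.46],[.6888,.1935,.2871]),([.11,.65,1.32,0,1.16,.29],[.6901,.1923,.0632]),
([-.16,.19,1.76,0,1.18,.19],[.5415,.0305,.1512]),([-.23,.29,1.85,0,1,.13],[.5281,-.0021,.0648]),([.12,.43,1.56,-.46,1.43,.61],[.5439,.042,.1492]),([.01,.56,1.7,-.54,1.15,.66],[.5193,-.0249,.0159]),
([.41,.18,1.61,0,1.35,.02],[.4714,.3307,.2299]),([.6,.53,1.66,-.39,1.07,.45],[.4598,.3267,.0225])]
def fk(q,p):
    h,L1,L2,Lt,d,a=p
    B=rz(q[0]); R3=B*ry(q[1]+q[2]); R=R3*rz(q[3])*ry(q[4])*rz(q[5])
    el=B.apply([a,d,0])+[0,0,h]+(B*ry(q[1])).apply([0,0,L1]); w=el+R3.apply([0,0,L2]); return w+R.apply([0,0,Lt]),R,el,w
PAR=least_squares(lambda p:np.concatenate([fk(q,p)[0]-x for q,x in D]),[.3,.4,.4,.25,.1,0]).x
LO=np.array([-2.99,-.89,.3,-1.14,0,-3.12]);HI=np.array([2.99,2.07,2.58,4.28,2.63,3.12])
def ik(x,Rt,q0):
    f=lambda q:np.r_[(fk(q,PAR)[0]-x)*10,(fk(q,PAR)[1].inv()*Rt).as_rotvec()]
    return least_squares(f,np.clip(q0,LO+1e-3,HI-1e-3),bounds=(LO,HI))
E
python3 - <<'E'
from k import *
print("par",PAR.round(3),"res mm",[round(np.linalg.norm(fk(q,PAR)[0]-x)*1000,1) for q,x in D])
p,R=st(); s=env.state()
C=fk(s["q"],PAR)[1].inv()*Rot.from_matrix(R); print("const rot",C.as_rotvec().round(3))
# upright orientation: tool x up-ish, pointing yaw, elev 20 below horizontal
for (x,y) in [(.45,.13),(.40,.12),(.40,.17),(.42,.10),(.55,.09),(.36,.12)]:
  for yaw in (110,80,60,40,20):
    c,sn=np.cos(np.deg2rad(yaw)),np.sin(np.deg2rad(yaw)); e=np.deg2rad(20)
    z=np.array([c*np.cos(e),sn*np.cos(e),-np.sin(e)]); yy=np.array([sn,-c,0]); xx=np.cross(yy,z)
    Rt=Rot.from_matrix(np.stack([xx,yy,z],1)); g=np.array([x,y,.082]); t=g+.019*z
    best=min((ik(t,Rt*C.inv(),q0) for q0 in ([0,.5,1.8,1.5,1,0],[0,.3,2.2,2.5,1,1],[.3,.5,1.8,1.2,1.3,-1.5],[-.3,.5,1.8,1.2,1.3,1.5])),key=lambda r:r.cost)
    _,_,el,w=fk(best.x,PAR); print((x,y),yaw,"cost %.4f"%best.cost,best.x.round(2),"wrist",w.round(2),"elbow",el.round(2)) if best.cost<1e-3 else None
E
```

```text
clock: 15.42
eef_pos: [0.4611, 0.3276, 0.2467]
orientation: [0.144, 0.563, 0.808, -0.094]
contact_force: [0.2, -0.1, -3.5]
width: 0.0547
finger_force: 66.0
par [ 0.279  0.4    0.514  0.328  0.118 -0.017] res mm [np.float64(6.7), np.float64(32.0), np.float64(8.4), np.float64(10.3), np.float64(17.7), np.float64(3.7), np.float64(16.5), np.float64(8.6), np.float64(14.3)]
t 15.43 q [ 0.6   0.24  1.55 -0.34  1.44  0.3 ] tcp [0.4611 0.3276 0.2467] F [ 0.2 -0.1 -3.5] w 0.0547 ff 66.0
[[-0.323, 0.938, 0.127], [0.883, 0.347, -0.315], [-0.339, 0.011, -0.941]]
const rot [-0.     0.     1.571]
(0.45, 0.13) 110 cost 0.0000 [-0.46  0.68  1.79  0.71  1.73 -1.12] wrist [ 0.55 -0.14  0.19] elbow [0.26 0.   0.59]
(0.45, 0.13) 80 cost 0.0000 [-0.65  0.47  2.17  0.99  1.48 -1.12] wrist [ 0.4  -0.16  0.19] elbow [ 0.2  -0.    0.64]
(0.45, 0.13) 60 cost 0.0000 [-0.75  0.31  2.43  1.23  1.34 -1.17] wrist [ 0.3  -0.12  0.19] elbow [0.16 0.02 0.66]
(0.4, 0.12) 110 cost 0.0000 [-0.53  0.61  1.92  0.65  1.71 -1.19] wrist [ 0.5  -0.15  0.19] elbow [ 0.24 -0.    0.61]
(0.4, 0.12) 80 cost 0.0000 [-0.75  0.4   2.28
[... 999 characters left out ...]
.55, 0.09) 80 cost 0.0000 [-0.6   0.63  1.88  1.03  1.52 -1.  ] wrist [ 0.5  -0.2   0.19] elbow [ 0.25 -0.03  0.6 ]
(0.55, 0.09) 60 cost 0.0000 [-0.66  0.48  2.15  1.28  1.33 -1.04] wrist [ 0.4  -0.16  0.19] elbow [ 0.2  -0.01  0.64]
(0.55, 0.09) 40 cost 0.0000 [-0.64  0.33  2.4   1.63  1.16 -1.13] wrist [ 0.33 -0.1   0.19] elbow [0.16 0.03 0.66]
(0.55, 0.09) 20 cost 0.0000 [-0.48  0.22  2.56  2.18  1.   -1.26] wrist [ 0.28 -0.01  0.19] elbow [0.12 0.07 0.67]
(0.36, 0.12) 110 cost 0.0000 [-0.57  0.55  2.02  0.61  1.69 -1.23] wrist [ 0.46 -0.15  0.19] elbow [ 0.23 -0.    0.62]
(0.36, 0.12) 80 cost 0.0000 [-0.84  0.35  2.37  0.84  1.5  -1.24] wrist [ 0.31 -0.17  0.19] elbow [ 0.17 -0.01  0.66]
```

```bash
python3 -m handwheel '[0,0,0,-0.0524,-0.0212,0.0106,0.4, 0,0,0,-0.0524,-0.0212,0.0106,0.4, 0,0,0,-0.0524,-0.0212,0.0106,0.4, 0,0.1745,0,0,0,0,0.4, 0,0.1745,0,0,0,0,0.4, 0,0.1745,0,0,0,0,0.4, 0,0.1745,0,0,0,0,0.4, 0,0.1745,0,0,0,0,0.4]'
python3 -c "
from h import *
st()"
```

```text
clock: 16.42
eef_pos: [0.4538, 0.1547, 0.264]
orientation: [-0.214, 0.552, 0.792, 0.15]
contact_force: [-0.7, -0.5, -3.8]
width: 0.0546
finger_force: 66.0
t 16.43 q [-0.23  0.04  1.78  0.44  1.62 -0.62] tcp [0.4538 0.1547 0.264 ] F [-0.7 -0.5 -3.8] w 0.0546 ff 66.0
[[-0.299, 0.938, -0.174], [0.81, 0.346, 0.473], [0.505, 0.0, -0.863]]
```

```bash
python3 -m handwheel '[0,0.1745,0,0,0,0,0.4, 0,0.1745,0,0,0,0,0.4, 0,0.1745,0,0,0,0,0.4, 0,0.1745,0,0,0,0,0.4, -0.164,0,0.06,0,0,0,0.4, -0.164,0,0.06,0,0,0,0.4, -0.164,0,0.06,0,0,0,0.4, -0.164,0,0.06,0,0,0,0.4, 0,0,0,0,0,0,0.4, 0,0,0,0,0,0,0.4]'
python3 - <<'E'
from h import *
st()
s=imaging.snapshot("scene"); a=cv2.cvtColor(s["img"],cv2.COLOR_RGB2BGR)[60:330,100:460]; cv2.imwrite("pics/s4.png",cv2.resize(a,(792,594),interpolation=cv2.INTER_CUBIC))
E
```

```text
clock: 17.68
eef_pos: [0.4546, 0.1545, 0.2645]
orientation: [-0.33, 0.67, 0.472, 0.468]
contact_force: [1.0, -0.4, -3.3]
width: 0.0548
finger_force: 66.2
t 17.68 q [-0.66 -0.01  2.22  1.1   1.6  -0.71] tcp [0.4546 0.1545 0.2645] F [ 1.  -0.4 -3.3] w 0.0548 ff 66.2
[[0.115, 0.942, 0.315], [0.324, -0.336, 0.885], [0.939, 0.0, -0.344]]
```

View pics/s4.png

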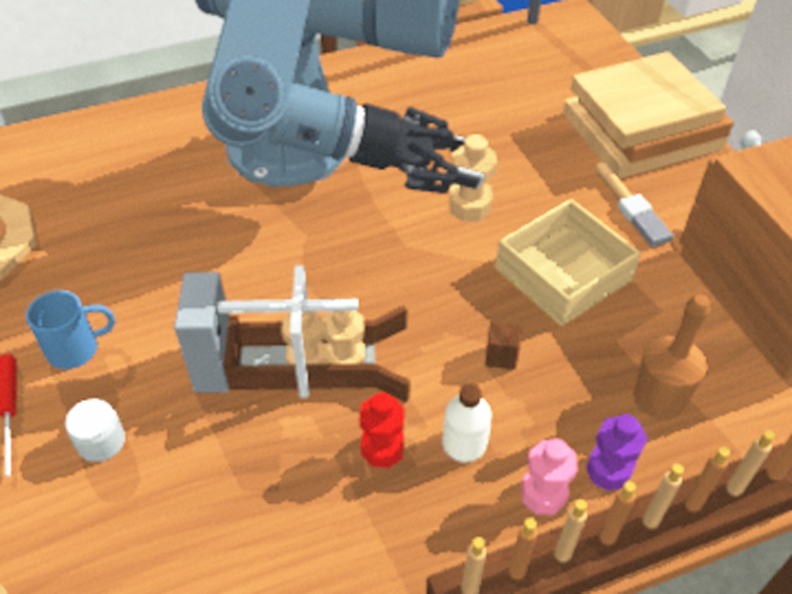

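The scene picture shows the tray finial held upright at (472,175), and two finials standing in the lane at (345,330) and (310,330). Next I lower it onto free table.

```bash
python3 -m handwheel '[0,0,0,0.0074,-0.0289,0.0203,0.4, 0,0,0,-0.0441,0,0.0162,0.4, 0,0,0,-0.0441,0,0.0162,0.4, 0,0,0,-0.0441,0,0.0162,0.4, 0,0,0,-0.0366,0,0.0134,0.4, 0,0,0,0,0,0,0.4, 0,0,0,0,0,0,0.4]'
python3 - <<'E'
from h import *
p,R=st(); print("grasp",p-.019*R[:,2])
for c in ("scene","top"):
    s=imaging.snapshot(c); P=cloud(s).reshape(-1,3);P=P[~np.isnan(P[:,0])]; k=(np.hypot(P[:,0]-.43,P[:,1]-.17)<.04)
    h=np.histogram(P[k,2],np.arange(0,.15,.005))[0]; print(c,"z hist by5mm",h.tolist(),P[k,2].max())
E
```

```text
clock: 18.6
eef_pos: [0.4352, 0.1852, 0.0853]
orientation: [-0.33, 0.67, 0.472, 0.469]
contact_force: [-0.6, -1.2, -2.7]
width: 0.0547
finger_force: 66.1
t 18.6 q [-0.63  0.48  2.25  1.18  1.36 -1.18] tcp [0.4352 0.1852 0.0853] F [-0.6 -1.2 -2.7] w 0.0547 ff 66.1
[[0.115, 0.942, 0.316], [0.322, -0.336, 0.885], [0.94, 0.0, -0.342]]
grasp [0.42920735 0.16837209 0.09177225]
scene z hist by5mm [95, 2, 8, 18, 17, 14, 17, 63, 28, 13, 9, 4, 0, 0, 0, 1, 7, 4, 13, 62, 87, 23, 15, 13, 7, 41, 10, 0, 0] 0.1327669892780925
top z hist by5mm [10, 1, 0, 0, 0, 0, 3, 7, 0, 0, 0, 0, 0, 0, 0, 1, 1, 3, 14, 77, 85, 14, 4, 2, 16, 37, 9, 0, 0] 0.13396819622999018
```

```bash
python3 -m handwheel '[0,0,0,-0.0075,0,0.0027,0.4, 0,0,0,-0.0019,0,0.0007,0.4, 0,0,0,-0.0009,0,0.0003,0.4, 0,0,0,0,0,0,0.4]'; python3 -m handwheel '[0,0,0,-0.0009,0,0.0003,0.4, 0,0,0,0,0,0,0.4]'
```

```text
clock: 19.2
eef_pos: [0.4349, 0.1854, 0.0755]
orientation: [-0.331, 0.669, 0.471, 0.47]
contact_force: [-2.4, -4.0, 10.1]
width: 0.0547
finger_force: 67.3
clock: 19.45
eef_pos: [0.4349, 0.1855, 0.0755]
orientation: [-0.331, 0.668, 0.471, 0.471]
contact_force: [-5.2, -5.7, 17.4]
width: 0.0546
finger_force: 67.9
```

```bash
python3 -m handwheel '[0,0,0,0.0014,0,-0.0005,0.4, 0,0,0,0,0,0,0.6, 0,0,0,0,0,0,0.9, 0,0,0,0,0,0,0.9, 0,0,0,0,0,0,0.9, 0,0,0,0,0,-0.03,0.9, 0,0,0,0,0,-0.05,0.9, 0,0,0,0.05,0,-0.02,0.9, 0,0,0,0.055,0,-0.02,0.9, 0,0,0,0,0,0,0.9]'
python3 - <<'E'
from h import *
st()
for c in ("scene","top"):
    s=imaging.snapshot(c); P=cloud(s).reshape(-1,3);P=P[~np.isnan(P[:,0])]; k=(np.hypot(P[:,0]-.43,P[:,1]-.17)<.05)
    for lo,hi in((.112,.123),(.085,.094)):
        q=P[k&(P[:,2]>lo)&(P[:,2]<hi)]; print(c,lo,len(q),np.round(q.mean(0),4),cv2.minAreaRect((q[:,:2]*1000).astype(np.float32)))
E
```

```text
clock: 20.7
eef_pos: [0.4097, 0.1118, 0.2169]
orientation: [-0.326, 0.669, 0.475, 0.47]
contact_force: [0.7, -0.3, -1.0]
width: 0.0767
finger_force: 0.0
t 20.7 q [-0.85  0.06  2.29  0.97  1.64 -0.91] tcp [0.4097 0.1118 0.2169] F [ 0.7 -0.3 -1. ] w 0.0767 ff 0.0
[[0.109, 0.941, 0.32], [0.33, -0.337, 0.882], [0.938, 0.01, -0.347]]
scene 0.112 55 [0.433  0.1725 0.1176] ((431.705078125, 173.72900390625), (26.79235076904297, 28.9033260345459), 56.390106201171875)
scene 0.085 123 [0.4376 0.1688 0.0901] ((433.51312255859375, 172.25592041015625), (58.394134521484375, 51.98709487915039), 53.325557708740234)
top 0.112 50 [0.4279 0.1762 0.1171] ((428.6545104980469, 175.858154296875), (24.482791900634766, 24.592273712158203), 88.15704345703125)
top 0.085 130 [0.4263 0.175  0.0891] ((427.42474365234375, 177.35791015625), (56.93370056152344, 53.30315399169922), 88.37006378173828)
```

```bash
python3 -m handwheel '[0,-0.1745,0,0,0,0,0.9, 0,-0.1745,0,0,0,0,0.9, 0,-0.1745,0,0,0,0,0.9, 0,-0.1745,0,0,0,0,1, 0,-0.1745,0,0,0,0,1, 0,-0.1745,0,0,0,0,1, 0,-0.1745,0,0,0,0,1, 0,0,0,0.0332,-0.001,-0.035,1, 0,0,0,0.0332,-0.001,-0.035,1, 0,0,0,0,0,0,1]'
cat >> h.py <<'E'
def cap(x,y):
    p,R=st(); s=imaging.snapshot("wrist"); P=cloud(s).reshape(-1,3);P=P[~np.isnan(P[:,0])]; k=np.hypot(P[:,0]-x,P[:,1]-y)<.06
    for lo,hi in((.113,.123),(.086,.093)):
        q=P[k&(P[:,2]>lo)&(P[:,2]<hi)]
        if len(q)>5: print(lo,len(q),cv2.minAreaRect((q[:,:2]*1000).astype(np.float32)),np.round(R.T@(np.r_[np.array(cv2.minEnclosingCircle((q[:,:2]*1000).astype(np.float32))[0])/1000,0.062]-p),4))
E
python3 -c "
from h import *
cap(.4305,.1745)"
```

```text
clock: 22.05
eef_pos: [0.4301, 0.1783, 0.2837]
orientation: [-0.001, 0.817, 0.577, -0.001]
contact_force: [0.4, -1.2, -0.2]
width: 0.0857
finger_force: 0.0
t 22.05 q [ 0.14 -0.11  1.8   0.    1.45  0.48] tcp [0.4301 0.1783 0.2837] F [ 0.4 -1.2 -0.2] w 0.0857 ff 0.0
[[0.334, 0.943, -0.002], [0.943, -0.334, 0.0], [-0.0, -0.002, -1.0]]
0.113 598 ((429.938720703125, 174.75160217285156), (28.361873626708984, 28.23500633239746), 70.005615234375) [-0.0035  0.0012  0.2217]
0.086 1345 ((429.68487548828125, 174.2215576171875), (56.17837905883789, 55.19903564453125), 69.44425201416016) [-0.0039  0.0011  0.2217]
```

```bash
python3 -m handwheel '[0,0,0.012,-0.0037,0.0011,0.05,1, 0,0,0,0,0,0.055,1, 0,0,0,0,0,0.055,1, 0,0,0,0,0,0.04,1, 0,0,0,0,0,0.02,1, 0,0,0,0,0,0,0.4, 0,0,0,0,0,0,0.4, 0,0,0,0,0,0,0.4, 0,0,0,0,0,0,0.4, 0,0,0,0,0,0,0.4]' 40
python3 -c "
from h import *
st()"
python3 -m handwheel '[0,0,0,0,0,-0.045,0.4, 0,0,0,0,0,-0.045,0.4, 0,0,0,-0.0242,0.0386,0,0.4, 0,0,0,-0.0242,0.0386,0,0.4, 0,0,0,-0.0242,0.0386,0,0.4, 0,0,0,-0.0242,0.0386,0,0.4, 0,0,0,0,0,0,0.4, 0,0,0,0,0,0,0.4]'
python3 -c "
from h import *
p,R=st(); print(lane(p))"
```

```text
clock: 23.35
eef_pos: [0.4286, 0.1726, 0.0642]
orientation: [-0.0, 0.821, 0.571, -0.0]
contact_force: [0.4, -0.8, -3.4]
width: 0.055
finger_force: 43.1
t 23.35 q [0.12 0.17 2.01 0.   0.97 0.48] tcp [0.4286 0.1726 0.0642] F [ 0.4 -0.8 -3.4] w 0.055 ff 43.1
[[0.348, 0.937, -0.0], [0.937, -0.348, 0.0], [-0.0, -0.0, -1.0]]
clock: 24.35
eef_pos: [0.5389, 0.0283, 0.1533]
orientation: [-0.001, 0.821, 0.571, -0.001]
contact_force: [-0.5, 1.0, -3.1]
width: 0.0552
finger_force: 45.1
t 24.35 q [-0.17  0.19  1.77  0.    1.19  0.19] tcp [0.5389 0.0283 0.1533] F [-0.5  1.  -3.1] w 0.0552 ff 45.1
[[0.349, 0.937, -0.002], [0.937, -0.349, 0.001], [-0.0, -0.002, -1.0]]
[-0.05732318 -0.0008584 ]
```

```bash
python3 -m handwheel '[0,0,0,-0.0323,0.0009,0,0.4, 0,0,0,0,0,0.045,0.4, 0,0,0,0,0,0.036,0.4, 0,0,0,0,0,0.006,0.4, 0,0,0,0,0,0.002,0.4, 0,0,0,0,0,0,0.4]'
python3 -m handwheel '[0,0,0,0,0,0.001,0.4, 0,0,0,0,0,0,0.4]'
```

```text
clock: 25.1
eef_pos: [0.5303, -0.0025, 0.0663]
orientation: [0.001, 0.821, 0.571, 0.001]
contact_force: [-0.4, -0.2, -3.3]
width: 0.0552
finger_force: 45.1
clock: 25.35
eef_pos: [0.5296, -0.0027, 0.0645]
orientation: [0.0, 0.821, 0.571, 0.0]
contact_force: [-0.1, -0.1, -2.4]
width: 0.0553
finger_force: 45.1
```

```bash
python3 -m handwheel '[0,0,0,0,0,0.001,0.4, 0,0,0,0,0,0,0.4]'; python3 -m handwheel '[0,0,0,0,0,0.001,0.4, 0,0,0,0,0,0,0.4]'
```

```text
clock: 25.6
eef_pos: [0.5295, -0.0027, 0.0633]
orientation: [-0.0, 0.821, 0.571, -0.0]
contact_force: [-0.0, 0.9, 1.4]
width: 0.0551
finger_force: 45.6
clock: 25.85
eef_pos: [0.5296, -0.0027, 0.0631]
orientation: [-0.0, 0.821, 0.571, -0.0]
contact_force: [-3.4, -0.4, 10.3]
width: 0.0552
finger_force: 46.6
```

```bash
python3 -m handwheel '[0,0,0,0,0,-0.001,0.6, 0,0,0,0,0,0,0.9, 0,0,0,0,0,0,0.9, 0,0,0,0,0,0,0.9]'; python3 -m handwheel '[0,0,0,0,0,-0.04,1, 0,0,0,0,0,-0.045,0.9, 0,0,0,0.047,0,0,0, 0,-0.1745,0,0,0,0,0, 0,-0.1745,0,0,0,0,0, 0,-0.1745,0,0,0,0,0, 0,0,0,0,0,0,0, 0,0,0,0,0,0,0]'
python3 - <<'E'
from h import *
p,R=st(); print(lane(p)); lanecheck()
E
```

```text
clock: 26.35
eef_pos: [0.5291, -0.0026, 0.0627]
orientation: [-0.0, 0.821, 0.571, -0.0]
contact_force: [-0.4, 0.2, -0.4]
width: 0.0769
finger_force: 0.0
clock: 27.35
eef_pos: [0.5455, 0.0414, 0.1475]
orientation: [0.147, 0.793, 0.552, -0.212]
contact_force: [1.3, 0.5, -0.0]
width: 0.0002
finger_force: 0.0
t 27.35 q [ 0.12  0.43  1.56 -0.46  1.43  0.61] tcp [0.5455 0.0414 0.1475] F [ 1.3  0.5 -0. ] w 0.0002 ff 0.0
[[0.301, 0.937, -0.175], [0.813, -0.348, -0.467], [-0.498, -0.002, -0.867]]
[-0.07193435  0.00083307]
scene knob hist from -80 by 10mm: [0, 0, 0, 1, 27, 24, 11, 0, 0, 0, 3, 13, 16, 9, 0, 0, 9, 14, 0, 2, 0, 0, 0, 0, 0, 0, 0, 0] Y 0.0057
scene cap hist from -80 by 10mm: [0, 0, 15, 32, 28, 20, 28, 37, 0, 13, 38, 26, 20, 25, 36, 30, 35, 24, 0, 18, 19, 0, 0, 0, 0, 0, 0, 0] Y 0.0109
top knob hist from -80 by 10mm: [0, 0, 0, 4, 19, 16, 5, 0, 0, 0, 1, 9, 12, 4, 0, 0, 4, 4, 0, 1, 0, 0, 0, 0, 0, 0, 0, 0] Y -0.0071
top cap hist from -80 by 10mm: [0, 0, 20, 19, 17, 17, 25, 16, 0, 14, 19, 17, 17, 22, 10, 15, 20, 10, 3, 20, 6, 0, 0, 0, 0, 0, 0, 0] Y -0.0099
wrist knob hist from -80 by 10mm: [0, 0, 0, 133, 177, 17, 0, 0, 0, 0, 0, 0, 0, 0, 0, 0, 0, 0, 0, 0, 0, 0, 0, 0, 0, 0, 0, 0] Y 0.0024
wrist cap hist from -80 by 10mm: [0, 0, 460, 689, 644, 336, 206, 26, 0, 3, 34, 33, 17, 5, 0, 0, 0, 0, 0, 0, 0, 0, 0, 0, 0, 0, 0, 0] Y 0.001
```

```bash
python3 -m handwheel '[0,0,0,0.022,-0.0008,0.038,0, 0,0,0,0.022,0,0.038,0, 0,0,0,0.022,0,0.0383,0, 0,0,0,0,0,0,0]'
python3 -m handwheel '[0,0,0,-0.00866,0,0.005,0, 0,0,0,-0.00866,0,0.005,0, 0,0,0,-0.00866,0,0.005,0, 0,0,0,-0.00866,0,0.005,0, 0,0,0,-0.00866,0,0.005,0, 0,0,0,-0.00866,0,0.005,0, 0,0,0,-0.0069,0,0.004,0, 0,0,0,0,0,0,0]'
python3 - <<'E'
from h import *
p,R=st(); print(lane(p)); lanecheck()
E
```

```text
clock: 28.0
eef_pos: [0.5418, 0.0405, 0.0134]
orientation: [0.145, 0.793, 0.551, -0.216]
contact_force: [0.4, -0.2, -0.5]
width: 0.0001
finger_force: 0.0
clock: 29.0
eef_pos: [0.5219, -0.0227, 0.0173]
orientation: [0.148, 0.794, 0.551, -0.212]
contact_force: [0.4, 0.6, 0.7]
width: 0.0001
finger_force: 0.4
t 29.0 q [ 0.02  0.56  1.69 -0.53  1.15  0.66] tcp [ 0.5219 -0.0227  0.0173] F [0.4 0.6 0.7] w 0.0001 ff 0.4
[[0.303, 0.937, -0.173], [0.812, -0.349, -0.469], [-0.499, 0.002, -0.866]]
[-0.00364602  0.00080475]
scene knob hist from -80 by 10mm: [0, 0, 4, 14, 14, 0, 0, 0, 0, 0, 19, 15, 11, 0, 0, 8, 14, 11, 0, 0, 0, 11, 12, 9, 0, 0, 0, 0] Y 0.0085
scene cap hist from -80 by 10mm: [0, 0, 0, 1, 6, 19, 0, 0, 16, 37, 27, 21, 25, 32, 33, 29, 20, 25, 2, 15, 32, 32, 19, 24, 34, 4, 0, 0] Y 0.0106
top knob hist from -80 by 10mm: [0, 0, 2, 4, 4, 0, 0, 0, 0, 1, 7, 11, 2, 0, 0, 5, 12, 5, 0, 1, 1, 8, 8, 3, 0, 0, 0, 0] Y -0.0115
top cap hist from -80 by 10mm: [0, 0, 0, 0, 9, 10, 0, 0, 14, 26, 17, 17, 18, 13, 14, 23, 14, 8, 3, 11, 17, 20, 15, 13, 15, 1, 0, 0] Y -0.0117
wrist knob hist from -80 by 10mm: [0, 0, 0, 0, 0, 0, 0, 0, 0, 0, 0, 0, 0, 0, 0, 0, 0, 0, 0, 0, 0, 0, 0, 0, 0, 0, 0, 0] Y 
wrist cap hist from -80 by 10mm: [10, 4046, 2713, 0, 0, 0, 0, 0, 0, 0, 0, 0, 0, 0, 0, 0, 0, 0, 0, 0, 0, 0, 0, 0, 0, 0, 0, 0] Y 0.0004
```

```bash
python3 -m handwheel '[0,0,0,-0.0026,-0.0008,0.0015,0, 0,0,0,-0.0026,0,0.0015,0, 0,0,0,-0.0026,0,0.0015,0, 0,0,0,0,0,0,0]'
python3 -m handwheel '[0,0,0,-0.0017,0,0.001,0, 0,0,0,-0.0017,0,0.001,0, 0,0,0,0,0,0,0]'; python3 -m handwheel '[0,0,0,-0.0017,0,0.001,0, 0,0,0,0,0,0,0]'
python3 -c "
from h import *
p,R=st(); print(lane(p))"
```

```text
clock: 29.65
eef_pos: [0.5177, -0.0298, 0.016]
orientation: [0.148, 0.793, 0.552, -0.212]
contact_force: [1.2, 3.7, 1.4]
width: 0.0001
finger_force: 2.1
clock: 30.02
eef_pos: [0.5162, -0.0335, 0.016]
orientation: [0.148, 0.793, 0.551, -0.212]
contact_force: [1.3, 4.4, 3.3]
width: 0.0001
finger_force: 2.4
clock: 30.28
eef_pos: [0.5156, -0.0354, 0.016]
orientation: [0.148, 0.793, 0.551, -0.212]
contact_force: [2.4, 3.9, 3.2]
width: 0.0002
finger_force: 2.5
t 30.27 q [-0.01  0.55  1.71 -0.54  1.13  0.65] tcp [ 0.5156 -0.0354  0.016 ] F [2.4 3.9 3.2] w 0.0002 ff 2.5
[[0.302, 0.937, -0.174], [0.812, -0.348, -0.468], [-0.5, -0.0, -0.866]]
[ 0.01048543 -0.0007739 ]
```

```bash
for i in 1 2; do python3 -m handwheel '[0,0,0,-0.0017,0,0.001,0, 0,0,0,0,0,0,0]' | grep -E "eef|contact"; done
python3 - <<'E'
from h import *
p,R=st(); print(lane(p)); lanecheck()
s=imaging.snapshot("top"); a=cv2.cvtColor(s["img"],cv2.COLOR_RGB2BGR)[190:290,240:380]; b=cv2.imread("pics/last_scene.png")[160:270,170:320]
cv2.imwrite("pics/f1.png",np.vstack([cv2.resize(a,(410,293),interpolation=cv2.INTER_CUBIC),cv2.resize(b,(410,300),interpolation=cv2.INTER_CUBIC)]))
E
```

```text
eef_pos: [0.5149, -0.0372, 0.016]
contact_force: [1.9, 3.2, 3.6]
eef_pos: [0.5142, -0.039, 0.016]
contact_force: [1.3, 5.0, 3.7]
t 30.77 q [-0.01  0.55  1.72 -0.55  1.13  0.64] tcp [ 0.5142 -0.039   0.016 ] F [1.3 5.  3.7] w 0.0002 ff 2.6
[[0.302, 0.937, -0.174], [0.812, -0.348, -0.468], [-0.5, 0.0, -0.866]]
[ 0.0143657  -0.00074798]
scene knob hist from -80 by 10mm: [1, 0, 0, 0, 8, 12, 3, 0, 0, 0, 0, 4, 19, 20, 5, 0, 0, 8, 0, 8, 0, 0, 1, 10, 14, 5, 0, 0] Y 0.0086
scene cap hist from -80 by 10mm: [0, 0, 0, 0, 0, 1, 7, 15, 0, 0, 18, 42, 20, 20, 33, 31, 32, 31, 0, 12, 31, 27, 32, 27, 19, 25, 29, 1] Y 0.0088
top knob hist from -80 by 10mm: [0, 0, 0, 0, 4, 6, 0, 0, 0, 0, 0, 2, 9, 7, 0, 0, 0, 2, 3, 8, 0, 0, 3, 10, 7, 1, 0, 0] Y -0.011
top cap hist from -80 by 10mm: [0, 0, 0, 0, 0, 1, 11, 3, 0, 0, 11, 20, 18, 16, 19, 10, 19, 7, 5, 17, 15, 14, 25, 17, 17, 19, 11, 0] Y -0.0132
wrist knob hist from -80 by 10mm: [0, 0, 0, 0, 0, 0, 0, 0, 0, 0, 0, 0, 0, 0, 0, 0, 0, 0, 0, 0, 0, 0, 0, 0, 0, 0, 0, 0] Y 
wrist cap hist from -80 by 10mm: [0, 0, 821, 3316, 2230, 0, 0, 0, 0, 0, 0, 0, 0, 0, 0, 0, 0, 0, 0, 0, 0, 0, 0, 0, 0, 0, 0, 0] Y -0.0004
```

View pics/f1.png

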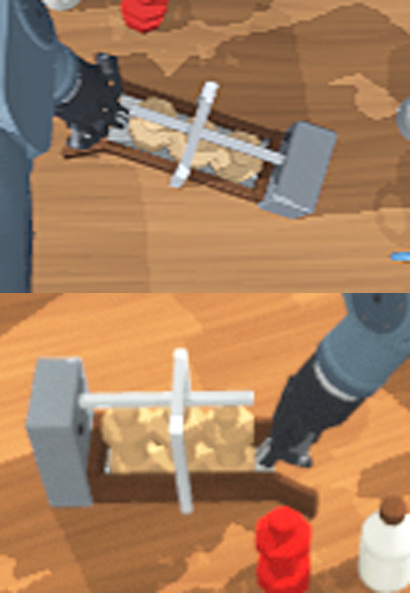

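The picture shows the file of three standing upright, with the front finial close to the end stop. I push a little more until the force rises.

```bash
for i in 1 2; do python3 -m handwheel '[0,0,0,-0.0013,0,0.00075,0, 0,0,0,0,0,0,0]' | grep -E "eef|contact"; done
```

```text
eef_pos: [0.5139, -0.0401, 0.016]
contact_force: [3.3, 7.0, 4.8]
eef_pos: [0.5139, -0.0409, 0.016]
contact_force: [4.3, 9.8, 3.9]
```

```bash
python3 -m handwheel '[0,0,0,0.004,0,-0.0025,0, 0,0,0,0.0303,0,-0.0175,0, 0,0,0,0.0303,0,-0.0175,0, 0,0,0,-0.03,0,-0.052,0, 0,0,0,-0.03,0,-0.052,0, 0,0.1745,0,0,0,-0.03,0, 0,0.1745,0,0.02,0,-0.03,0, 0,0.1745,0,0.05,0,-0.04,0, 0,0,0,0.06,0,0,0, 0,0,0,0,0,0,0]'
python3 - <<'E'
from h import *
p,R=st(); lanecheck()
s=imaging.snapshot("top"); a=cv2.cvtColor(s["img"],cv2.COLOR_RGB2BGR)[190:290,240:380]; b=cv2.imread("pics/last_scene.png")[160:270,170:320]
cv2.imwrite("pics/f2.png",np.vstack([cv2.resize(a,(410,293),interpolation=cv2.INTER_CUBIC),cv2.resize(b,(410,300),interpolation=cv2.INTER_CUBIC)]))
E
```

```text
clock: 32.72
eef_pos: [0.5942, 0.179, 0.2129]
orientation: [-0.001, 0.82, 0.572, -0.001]
contact_force: [-1.0, -0.7, -0.4]
width: -0.0002
finger_force: 0.0
t 32.73 q [0.1  0.3  1.5  0.   1.34 0.45] tcp [0.5942 0.179  0.2129] F [-1.  -0.7 -0.4] w -0.0002 ff 0.0
[[0.346, 0.938, -0.002], [0.938, -0.346, 0.0], [-0.0, -0.002, -1.0]]
scene knob hist from -80 by 10mm: [0, 0, 0, 0, 0, 0, 0, 0, 0, 0, 0, 3, 19, 19, 9, 0, 0, 3, 0, 8, 1, 0, 0, 12, 12, 4, 0, 0] Y 0.0076
scene cap hist from -80 by 10mm: [0, 0, 0, 0, 0, 0, 0, 0, 0, 0, 16, 42, 19, 23, 28, 30, 26, 32, 1, 11, 30, 26, 35, 29, 21, 21, 28, 4] Y 0.0091
top knob hist from -80 by 10mm: [0, 0, 0, 0, 0, 0, 0, 0, 0, 0, 0, 1, 9, 11, 1, 0, 1, 1, 1, 9, 0, 0, 2, 9, 10, 4, 0, 0] Y -0.0106
top cap hist from -80 by 10mm: [0, 0, 0, 0, 0, 0, 0, 0, 0, 0, 10, 22, 18, 18, 22, 12, 14, 7, 4, 16, 17, 11, 17, 19, 17, 16, 11, 0] Y -0.0136
wrist knob hist from -80 by 10mm: [0, 0, 0, 0, 0, 0, 0, 0, 0, 0, 0, 0, 0, 0, 0, 0, 0, 0, 0, 0, 0, 0, 0, 0, 0, 0, 0, 0] Y 
wrist cap hist from -80 by 10mm: [0, 0, 0, 0, 0, 0, 0, 0, 0, 0, 0, 0, 0, 0, 0, 0, 0, 0, 0, 0, 0, 0, 0, 0, 0, 0, 0, 0] Y
```

View pics/f2.png

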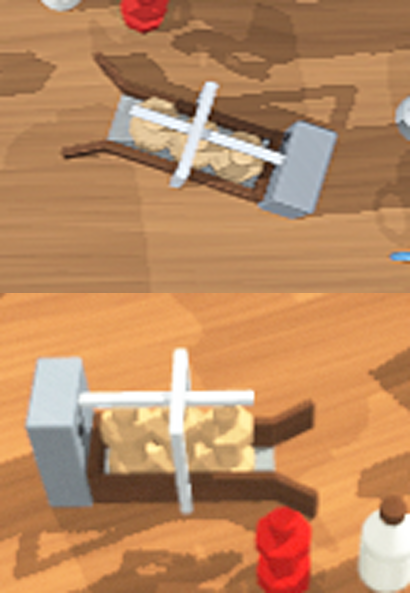

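All three finials stand upright in the lane at about 50, 106 and 161 mm, with the front foot at the stop and the arm clear.

```bash
python3 -c "
from rig import env
print(env.sign_off())"
```

```text
the job is handed in; nothing more can be done
None
```

The job is handed in at about 33 s of the 72 s: all three finials stand knob up in the lane, pushed home until the force rose at the stop, with the arm clear; the lever itself was never in view, so its being pressed in is judged from the front finial's position.

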